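# Press a sealing mat onto a 96-well plate with the swing-arm press and hold it down

### The job

Swing the press arm over the plate in its nest until it meets its stop, then pull the ball-knob lever down by exactly four clicks of its ratchet wheel, which pushes the sealing mat home; do not pull the lever before the arm is over the plate, and do not run on into a fifth click. Finish while still holding the ball knob down at the fourth click, because its return spring lifts it again if it is let go. Leave the other things on the bench where they are.

Things in the scene. Friction and masses are not known exactly. Their poses are not given: they have to be found in the camera images.
- press: Base of the bench press: grey cast plate 300 x 170 mm, top 15 mm above the bench, bolted down, with a 28 mm steel post, 188 mm high, near one end and the plate nest at the other. Origin: on the bench under the post's axis; its x axis runs from the post to the nest centre (175 mm away), z up.
- swing_arm (a joint): Angle of the white arm that turns on the post, rad. 0: fully over the nest, against its stop, the arm along the press's +x. Positive: swung clear, clockwise seen from above (at value a the arm points along the press's x axis turned by -a about z). Starts 0.95 to 1.45 away; stiff, stays where it is left; takes about 4 N at the upright grip to turn.
- upright_grip (a point): Middle of the upright black grip on the arm: a round handle 24 mm in diameter, from 154 to 211 mm above the bench; this point is 187 mm above the bench and 85 mm from the post's axis. Its x axis points outward along the arm, from the post to the press head, z up. The arm's top is at 150 mm.
- ratchet_lever (a joint): Lever angle, rad. 0: at rest, leaning out 35 degrees above level; grows as the knob is pulled out and down. A sprung roller drops into a notch of the toothed wheel every 0.262: clicks at 0.262, 0.524, 0.785, the fourth at 1.047 (25 degrees below level), a fifth at 1.309. The knob takes 4 to 17 N: the force sags into each notch, then jumps by 3 N or more just past it. A spring lifts it if let go.
- lever_pivot (a point): Point on the lever's level turning axis in the plane of the knob: 155 mm out along the arm from the post's axis, 39 mm to the arm's -y side, 150 mm above the bench. The lever turns in the upright plane through this point along the arm, so the knob moves outward along the arm and down.
- knob_centre (a point): Centre of the dark ball knob, 32 mm in diameter, at the end of the lever, 120 mm from lever_pivot. At rest it is 219 mm above the bench, at the fourth click 99 mm. It can be pushed down from above with the closed fingertips, or gripped across the arm's direction.
- ball_knob: The dark ball knob itself; origin where it screws onto the lever, 15 mm short of its centre; z points outward along the lever.
- seal_mat (a joint): How far the grey sealing mat (78 x 118 mm) has been pushed into the wells of the white 96-well plate (86 x 128 x 15 mm) that is fixed in the nest, m. 0: plugs just started, 4 mm proud; 0.004: fully home. The foot meets it during the third click and seats it at the fourth; it stays where it was pushed.
- spare_plate: Loose white 96-well plate 86 x 128 x 15 mm lying beside the press; bystander.
- marker: Loose black marker pen 128 mm long, 13 mm thick, lying beside the press; bystander.
- timer: Loose small white bench timer 68 x 62 x 18 mm beside the press; bystander.

How it is judged:
On the way, in this order (a step that is already met when the one before it is completed fails the run):
1. the arm stands fully over the nest, against its stop, the lever still at rest (value of joint swing_arm below 0.05 rad and value of joint ratchet_lever below 0.13 rad), for 0.2 s.
2. the lever is at its fourth click (value of joint ratchet_lever between 0.95 and 1.15 rad and value of joint swing_arm below 0.06 rad), for 0.2 s.
At the end, for the whole second after the job is handed in: The arm is within 0.06 rad of its stop over the nest, the lever stands still within 0.1 rad of its fourth click, the mat is at least 3 mm of its 4 mm down, the fingers hold the knob with at least 1 N, and the bystanders are within 30 mm of where they were (all of step 2 and velocity of joint ratchet_lever between -0.1 and 0.1 rad/s and value of joint seal_mat above 0.003 m and contact force between the fingers and ball_knob above 1 N and distance of each of spare_plate, marker, timer from where it was at the start of the episode below 0.03 m); the arm keeps its last pose, push and grip.
It fails at once if the lever is pulled before the arm is over the plate (value of joint swing_arm above 0.12 rad and value of joint ratchet_lever above 0.2 rad).
It fails at once if the lever runs on into a fifth click (value of joint ratchet_lever above 1.22 rad).
It fails at once if a bystander is knocked away (distance of any of spare_plate, marker, timer from where it was at the start of the episode above 0.03 m).
It also fails if it takes over 58 s, if anything falls off the work surface, if the arm or the gripper's body presses on something with over 40 N, if the wrist force passes 120 N, or if a joint passes its speed limit or range.

### The arm

A 7-joint arm with a two-finger parallel gripper is mounted at the origin on the work surface; the furniture and walls round the work are solid. World frame = base frame: x ahead of the robot, y to its left, z up, the work surface at z = 0. Lengths are in m, angles in rad, forces in N, time in s.
With the tool pointing down it reaches from about 0.35 to 0.9 m from the base axis. Payload 8.1 kg.
Tool frame: the origin (TCP) lies on the front face of the gripper's body, between the roots of the fingers; the fingertips stand 66 mm ahead of it and the grasp point (between the pads) lies 47 mm ahead of it; z points along the fingers, y is the direction in which the jaws open and shut (so a half turn about z gives the same grasp; the last joint's range is limited). The gripper opens to 92 mm and grips with 3 to 60 N. Pads are 19 mm wide; open, the fingers measure 130 mm over their backs; the gripper's body (75 mm by 190 mm) begins 47 mm behind the grasp point.
Start: joints at [-1.443, 0.434, 0.025, 1.573, -0.012, 1.134, -0.075], TCP at [0.143, 0.608, 0.292] pointing down, gripper open.
Joint ranges: [-2.62, 2.62], [-0.44, 2.09], [-1.27, 1.32], [0.08, 2.57], [-1.32, 4.46], [0.12, 2], [-2.74, 2.74]. Speed limits (rad/s): [2.22, 2.22, 3.01, 3.01, 3.14, 3.14, 3.14].

### API

Orientations are given as a rotation vector (axis times angle).
In Python, from cell import arm gives the robot as it stands. The module is installed in compiled form; this text tells all that it offers.
- The arm moves only by the tool move_arm, never from a script. Its argument "plan" is a list of rows, each a list of 3 entries, a list of its own where there are three numbers: the shift along the tool's x, y, z in cm, then the turn, a rotation vector about the tool's x, y, z in rad, then the closure, from -1 (fully open) to 1 (shut). In form: [[[tx, ty, tz], [ax, ay, az], claw], ...]. A call has 1 to 12 rows; each row shifts and turns the pose as measured when the row begins, along the tool's axes as they then stand; what a row does not reach is not made up. A row lasts 1/8 s, in which the tool goes at most 62.5 mm and 10.7 degrees, less where a joint would pass 70% of its speed; a pose out of reach is approached as far as the arm can. A call is refused whole if a number of a shift passes 6.25 or a number of a turn 0.188, either way. A call with a gripper value outside its range is refused whole. The fingers move at their own pace and stop on an object; the grip force is fixed at half the most. Time passes only in rows, so rows that do not move let the fingers close. It gives the time, the measured TCP pose, the force and the opening at its end, in the units of the state.
- arm.get_obs(): the state, without advancing time (a new reading comes with each control period).
- arm.camera(name): name is "side" or "top"; returns a dict with "frame" (480x640x3 uint8, blue, green, red), "fov_y" (degrees; the focal length in pixels is half the picture's height over the tangent of half this angle, whatever the lens; pixels are square), "cx", "cy" (the principal point, pixels), "k1" (the pictures are not rectified: a ray, as slopes to the right and down, at radius r is drawn at 1 + k1 r^2 times it, then the intrinsics apply), "world_to_cam" (4x4, takes a point from world to camera coordinates). Camera axes: x right, y down, z forward; pixel columns grow to the right and rows downward; lengths in m; the calibration is good to about 2 mm. A picture is of the moment at which its call begins. There is no depth.
- arm.sign_off(): hands the job in, once; it reports no verdict.
Trained networks look in a picture, given as the dict that the camera call returned (one of the last four; its "shot" number tells which), for a name from the list of things; names that differ only in an ending like _2 or _b are one class to them, and where a whole thing is asked for, a point or a joint stands for the part that bears it (a point fixed in the world has none). Each returns a list of dicts, best first, with "confidence" (0 to 1); they miss things now and then, are a little off and sometimes report something else, mostly with a low value. They report only what shows in the picture. A call takes as long as a camera call.
- arm.trace(query, picture): "region" (480x640 bool, what is visible of it) and "bbox" ([left, top, right, bottom] in pixels, round what is visible of it).
The state is a dict: "t": time; "joints": joint angles; "dq": joint speeds; "tau": joint torques, N m; "eef_pos": TCP position; "tcp_rot": TCP orientation; "force": force on the tool from outside, world axes, zero at the start; "torque": the same for the moment, N m; "grip_width": finger opening in m.
Only numpy, scipy, OpenCV 4.12 (cv2) and the standard library are available. Lean on these libraries where they do the work, as an engineer would, in place of code of your own. Each camera call takes 0.05 s, during which the arm holds its last target. There are 200 camera calls.

## Working session

There is one attempt and no reset: what is moved stays moved. The work goes in short steps, Python scripts to look and compute and a tool call to move; the robot and the scene stay as the last step left them, time stands still between calls to the robot, and variables do not carry over. Pictures are saved under pics/ and viewed, about 8 in all and at most 12, crops included, and the job is handed in when it is done.

Besides the shell and the picture viewer there is one more tool, called after "Request:" as name(argument=value, ...) on one line, values as JSON. move_arm: Moves the arm, as the interface text tells. Its arguments: {"type":"object","properties":{"plan":{"type":"array"}},"required":["plan"]}

```bash
mkdir -p pics; cat > h.py <<'E'
import numpy as np, cv2
from cell import arm
from scipy.spatial.transform import Rotation as R
def K(p):
    f=240/np.tan(np.radians(p["fov_y"])/2); return f,p["cx"],p["cy"],p["k1"]
def proj(p,X):
    f,cx,cy,k=K(p); T=np.array(p["world_to_cam"]); c=np.atleast_2d(X)@T[:3,:3].T+T[:3,3]
    s=c[:,:2]/c[:,2:]; s=s*(1+k*(s**2).sum(1,keepdims=True)); return s*f+[cx,cy]
def ray(p,uv):
    f,cx,cy,k=K(p); d=(np.array(uv,float)-[cx,cy])/f; s=d.copy()
    for _ in range(20): s=d/(1+k*(s@s))
    T=np.array(p["world_to_cam"]); o=-T[:3,:3].T@T[:3,3]; v=T[:3,:3].T@np.r_[s,1]; return o,v/np.linalg.norm(v)
def atz(p,uv,z):
    o,v=ray(p,uv); return o+v*(z-o[2])/v[2]
def tri(p1,a,p2,b):
    A=np.zeros((3,3));B=np.zeros(3)
    for p,u in((p1,a),(p2,b)):
        o,v=ray(p,u);M=np.eye(3)-np.outer(v,v);A+=M;B+=M@o
    return np.linalg.solve(A,B)
E
python3 - <<'E'
from h import *
o=arm.get_obs();print({k:np.round(v,3) for k,v in o.items()})
P={}
for n in("side","top"):
    p=arm.camera(n);P[n]=p;cv2.imwrite(f"pics/{n}0.png",p["frame"])
    print(n,p["fov_y"],p["k1"],np.round(p["world_to_cam"],3).tolist())
    for q in("press","swing_arm","upright_grip","ball_knob","seal_mat","spare_plate","marker","timer","knob_centre"):
        for d in arm.trace(q,p)[:2]:
            r=d["region"];ys,xs=np.nonzero(r);print(q,round(d["confidence"],2),np.round(d["bbox"]),[round(xs.mean(),1),round(ys.mean(),1)] if len(xs) else None,len(xs))
E
```

```text
{'t': np.float64(0.0), 'joints': array([-1.443,  0.435,  0.025,  1.574, -0.012,  1.134, -0.075]), 'dq': array([ 0.   , -0.002, -0.001,  0.   ,  0.001,  0.001,  0.001]), 'tau': array([ 0.0000e+00, -6.6785e+01,  9.8500e-01, -3.1447e+01, -6.1000e-02,
        4.3000e-02,  0.0000e+00]), 'eef_pos': array([0.143, 0.608, 0.291]), 'tcp_rot': array([-3.620e-01, -3.121e+00,  2.000e-03]), 'force': array([ 0.21 , -0.427, -0.26 ]), 'torque': array([ 0.045, -0.027,  0.019]), 'grip_width': np.float64(0.092)}
side 48.81952359204798 -0.153440756228973 [[-0.925, -0.379, 0.019, 0.561], [-0.219, 0.493, -0.842, 0.193], [0.31, -0.783, -0.539, 0.841], [0.0, 0.0, 0.0, 1.0]]
press 0.72 [190. 214. 374. 371.] [np.float64(282.7), np.float64(295.5)] 16175
press 0.35 [276. 265. 364. 311.] [np.float64(313.3), np.float64(286.5)] 2232
swing_arm 0.84 [220. 218. 367. 370.] [np.float64(300.5), np.float64(294.2)] 9618
upright_grip 0.97 [221. 219. 365. 376.] [np.float64(300.5), np.float64(294.0)] 9630
upright_grip 0.66 [188. 217. 371. 371.] [np.float64(282.8), np.float64(295.4)] 15753
ball_knob 0.93 [338. 267. 367. 296.] 
[... 853 characters left out ...]
 139. 395. 308.] [np.float64(297.2), np.float64(217.3)] 15190
press 0.55 [194. 228. 241. 308.] [np.float64(215.9), np.float64(269.1)] 945
swing_arm 0.7 [196. 156. 286. 308.] [np.float64(248.2), np.float64(240.3)] 5102
ball_knob 0.71 [198. 287. 211. 311.] [np.float64(203.1), np.float64(296.3)] 287
seal_mat 0.75 [321. 186. 378. 251.] [np.float64(348.8), np.float64(216.9)] 2137
spare_plate 0.73 [195. 229. 241. 306.] [np.float64(216.0), np.float64(268.6)] 826
spare_plate 0.57 [275. 261. 334. 338.] [np.float64(305.8), np.float64(297.9)] 2448
timer 0.82 [206. 221. 244. 254.] [np.float64(218.0), np.float64(233.5)] 491
knob_centre 0.85 [194. 229. 237. 308.] [np.float64(215.4), np.float64(269.6)] 782
```

```bash
ls pics
```

```text
side0.png
top0.png
```

View pics/side0.png

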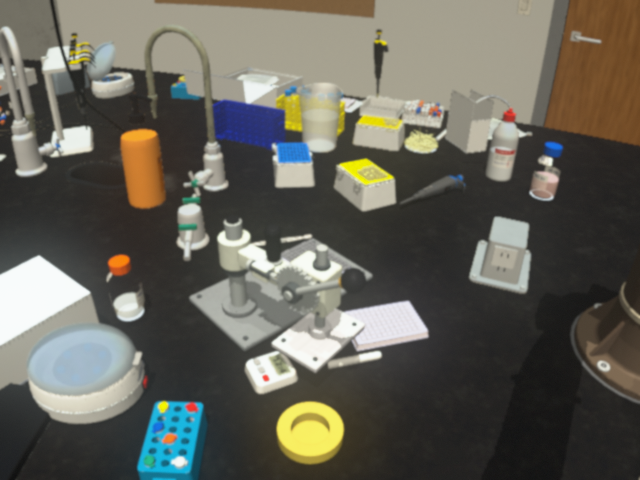

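View pics/top0.png

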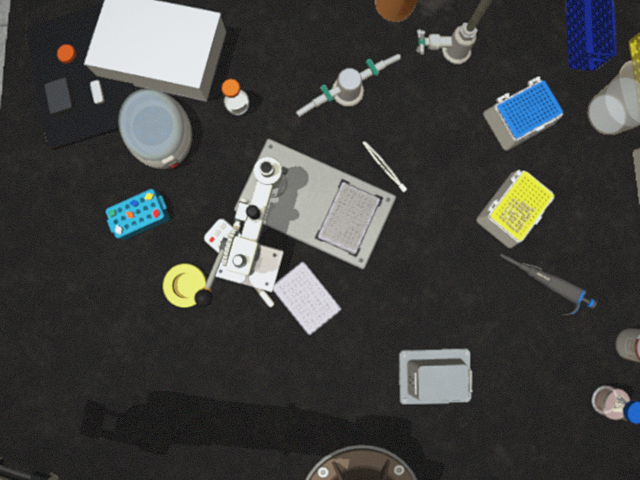

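Top view: post cap at about (268,167), nest at (349,217), grip about (253,212), knob at (204,297). The pen, spare plate and timer lie around the swung-out head. I'll enlarge both views to get exact features.

```bash
python3 - <<'E'
import cv2,numpy as np
a=cv2.imread("pics/side0.png")[205:405,180:440];b=cv2.imread("pics/top0.png")[125:345,170:410]
cv2.imwrite("pics/c1.png",cv2.resize(a,None,fx=3,fy=3,interpolation=cv2.INTER_CUBIC))
cv2.imwrite("pics/c2.png",cv2.resize(b,None,fx=2.7,fy=2.7,interpolation=cv2.INTER_CUBIC))
E
```

```text
(no output)
```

View pics/c1.png

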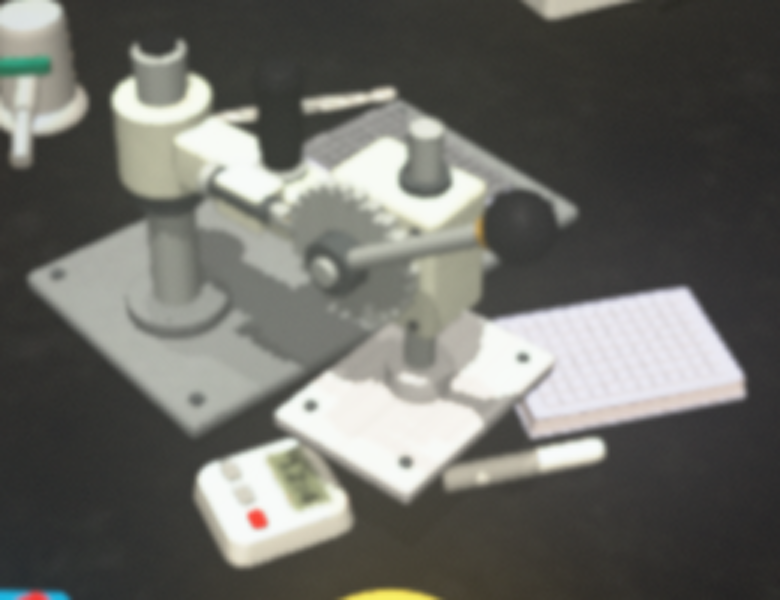

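View pics/c2.png

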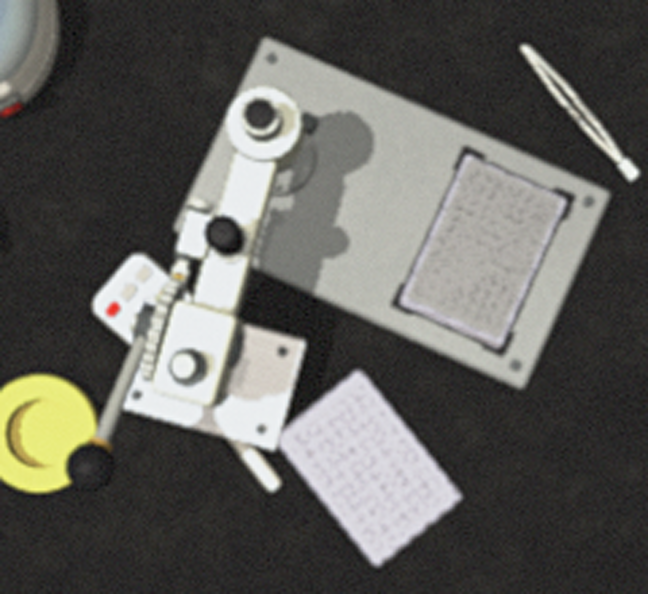

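```bash
cat > fit.py <<'E'
from h import *
from scipy.optimize import least_squares
S,T=arm.camera("side"),arm.camera("top")
s=lambda x,y:np.array([180+x/3-.33,205+y/3-.33]); t=lambda x,y:np.array([170+x/2.7-.3,125+y/2.7-.3])
def model(q):
    px,py,th,a,d,zm=q
    def pt(r,y,z,ang): c,n=np.cos(ang),np.sin(ang); return np.array([px+c*r-n*y,py+n*r+c*y,z])
    b=th-a; kn=pt(155e-3+.12*np.cos(np.radians(35)),-.039,.219,b)
    return [(S,kn,s(520,228)),(T,kn,t(90,465)),(S,pt(.085,0,.209,b),s(278,76)),(T,pt(.085,0,.209,b),t(225,235)),
     (S,pt(0,0,.188,th),s(159,48)),(T,pt(0,0,.188,th),t(262,116)),(T,pt(.175,0,zm,th),t(486,252)),
     (T,pt(d,.085,.015,th),t(610,190)),(T,pt(d,-.085,.015,th),t(522,388)),(T,pt(d-.3,.085,.015,th),t(264,38))]
f=lambda q:np.concatenate([proj(p,X)[0]-u for p,X,u in model(q)])
p0=atz(T,t(262,116),.188)
r=least_squares(f,[p0[0],p0[1],-2,1.2,.25,.035],loss="soft_l1")
q=r.x;print(np.round(q,4));print(np.round(f(q).reshape(-1,2),1).tolist())
for (p,X,u),n in zip(model(q),"kS kT gS gT".split()):print(n,np.round(X,4))
px,py,th=q[:3]
for n,rr,y,z in(("grip0",.085,0,.187),("knob0",.2533,-.039,.219),("knob4",.2638,-.039,.099)):
    print(n,np.round([px+np.cos(th)*rr-np.sin(th)*y,py+np.sin(th)*rr+np.cos(th)*y,z],4))
E
python3 fit.py; python3 -c "
from h import *
M=R.from_rotvec(arm.get_obs()['tcp_rot']).as_matrix();print(M.round(3))"
```

```text
[ 0.678   0.1739 -2.0133  1.4186  0.2443  0.0177]
[[-0.5, 0.4], [0.4, 1.4], [0.1, -1.9], [-0.4, -0.2], [-0.3, 0.3], [0.3, 0.3], [0.0, 0.0], [0.4, 0.1], [0.3, 0.5], [-0.8, -1.4]]
kS [0.4465 0.2838 0.219 ]
kT [0.4465 0.2838 0.219 ]
gS [0.5965 0.1982 0.209 ]
gT [0.5965 0.1982 0.209 ]
grip0 [0.6416 0.0971 0.187 ]
knob0 [ 0.5343 -0.0383  0.219 ]
knob4 [ 0.5298 -0.0478  0.099 ]
[[-0.973  0.229  0.   ]
 [ 0.229  0.973  0.   ]
 [-0.     0.    -1.   ]]
```

Request:
move_arm(plan=[[[0, 0, -3.5], [0, 0, 0], -1], [[0, 0, -3.5], [0, 0, 0], -1], [[-4.4, -2.4, 0], [0, 0, 0], -1], [[-4.4, -2.4, 0], [0, 0, 0], -1], [[-4.4, -2.4, 0], [0, 0, 0], -1], [[-4.4, -2.4, 0], [0, 0, 0], -1], [[-4.4, -2.4, 0], [0, 0, 0], -1], [[-4.4, -2.4, 0], [0, 0, 0], -1], [[-4.4, -2.4, 0], [0, 0, 0], -1], [[-4.4, -2.4, 0], [0, 0, 0], -1], [[-4.4, -2.4, 0], [0, 0, 0], -1], [[-4.4, -2.4, 0], [0, 0, 0], -1]])

```text
t: 2.6
eef_pos: [0.5249, 0.2686, 0.3648]
tcp_rot: [0.346, 3.122, 0.006]
force: [-0.0, -0.3, -0.1]
grip_width: 0.0918
```

```bash
cat > rel.py <<'E'
import sys
from h import *
# python3 rel.py x y z yaw(tool x angle) [tilt ignored]: shift (cm) and turn in the tool frame to get tool-down pose
o=arm.get_obs();M=R.from_rotvec(o["tcp_rot"]).as_matrix()
print("t",round(float(o["t"]),2),"pos",np.round(o["eef_pos"],4),"yaw",round(float(np.arctan2(M[1,0],M[0,0])),3),"zax",M[:,2].round(3),"q",np.round(o["joints"],2),"F",np.round(o["force"],1),"w",round(float(o["grip_width"]),4))
if len(sys.argv)>4:
    x,y,z,w=map(float,sys.argv[1:5]);c,s=np.cos(w),np.sin(w)
    G=np.array([[c,s,0],[s,-c,0],[0,0,-1]])
    print("shift cm",np.round(M.T@(np.array([x,y,z])-o["eef_pos"])*100,2),"turn",np.round(R.from_matrix(M.T@G).as_rotvec(),3))
E
python3 rel.py .5965 .1982 .36 -0.2906
```

```text
t 2.6 pos [0.5249 0.2686 0.3648] yaw 2.921 zax [ 0.001  0.004 -1.   ] q [-0.74  0.33  0.25  1.57 -0.08  1.25  0.87] F [-0.  -0.3 -0.1] w 0.0918
shift cm [-8.53 -5.3   0.46] turn [ 0.     0.006 -3.072]
```

Request:
move_arm(plan=[[[-4.3, -2.7, 0], [0, 0, 0], -1], [[-4.3, -2.7, 0], [0, 0, 0], -1], [[0, 0, 0], [0, 0, 0.185], -1], [[0, 0, 0], [0, 0, 0.185], -1], [[0, 0, 0], [0, 0, 0.185], -1], [[0, 0, 0], [0, 0, 0.185], -1], [[0, 0, 0], [0, 0, 0.185], -1], [[0, 0, 0], [0, 0, 0.185], -1], [[0, 0, 0], [0, 0, 0.185], -1], [[0, 0, 0], [0, 0, 0.185], -1], [[0, 0, 0], [0, 0, 0.185], -1], [[0, 0, 0], [0, 0, 0.185], -1]])

```text
t: 4.1
eef_pos: [0.6022, 0.1887, 0.3644]
tcp_rot: [-2.723, -1.565, -0.005]
force: [0.5, -0.6, 0.4]
grip_width: 0.0918
```

```bash
python3 rel.py .5965 .1982 .36 -0.2906
```

```text
t 4.1 pos [0.6022 0.1887 0.3644] yaw 1.043 zax [ 0.002  0.003 -1.   ] q [-0.85  0.45  0.71  1.49 -0.3   1.31 -0.64] F [ 0.5 -0.6  0.4] w 0.0918
shift cm [ 0.53 -0.97  0.44] turn [-0.002 -0.003  1.334]
```

Request:
move_arm(plan=[[[0, 0, 0], [0, 0, 0.185], -1], [[0, 0, 0], [0, 0, 0.185], -1], [[0, 0, 0], [0, 0, 0.185], -1], [[0, 0, 0], [0, 0, 0.185], -1], [[0, 0, 0], [0, 0, 0.185], -1], [[0, 0, 0], [0, 0, 0.185], -1], [[0, 0, 0], [0, 0, 0.185], -1]])

```text
t: 4.97
eef_pos: [0.6017, 0.19, 0.3646]
tcp_rot: [-3.109, 0.421, -0.002]
force: [0.4, -0.3, 0.1]
grip_width: 0.0917
```

```bash
python3 rel.py .5965 .1982 .245 -0.2906
```

```text
t 4.97 pos [0.6017 0.19   0.3646] yaw -0.269 zax [ 0.002  0.004 -1.   ] q [-1.02  0.55  1.05  1.5  -0.48  1.37 -1.78] F [ 0.4 -0.3  0.1] w 0.0917
shift cm [-0.73 -0.6  11.96] turn [-0.005 -0.001  0.021]
```

Request:
move_arm(plan=[[[-0.7, -0.6, 0], [0, 0, 0.02], -1], [[0, 0, 4], [0, 0, 0], -1], [[0, 0, 4], [0, 0, 0], -1], [[0, 0, 3], [0, 0, 0], -1], [[0, 0, 0.5], [0, 0, 0], -1]])

```text
t: 5.6
eef_pos: [0.5958, 0.2023, 0.2472]
tcp_rot: [-3.107, 0.423, -0.004]
force: [0.3, -1.0, 1.0]
grip_width: 0.0919
```

```bash
python3 rel.py .5965 .1982 .243 -0.2906; python3 - <<'E'
from h import *
a=arm.camera("top")["frame"][100:340,140:400];b=arm.camera("side")["frame"][140:380,180:440]
cv2.imwrite("pics/d1.png",cv2.resize(np.hstack([a,b]),None,fx=1.5,fy=1.5,interpolation=cv2.INTER_CUBIC))
E
```

```text
t 5.6 pos [0.5958 0.2023 0.2472] yaw -0.27 zax [ 0.003  0.006 -1.   ] q [-1.01  0.64  0.98  1.67 -0.58  1.14 -1.72] F [ 0.3 -1.   1. ] w 0.0919
shift cm [0.18 0.38 0.42] turn [-0.007 -0.001  0.02 ]
```

View pics/d1.png

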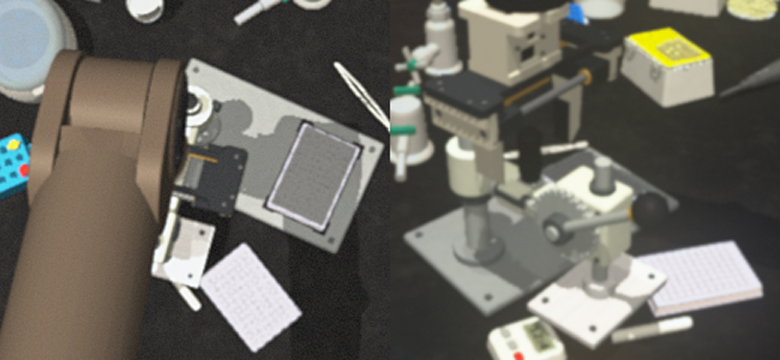

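The handle stands between the open fingers (side view: fingers at about x=490 and 597, handle at 530). I'll lower slightly and close.

Request:
move_arm(plan=[[[0.2, 0.4, 0.4], [0, 0, 0.02], -1], [[0, 0, 0], [0, 0, 0], 1], [[0, 0, 0], [0, 0, 0], 1], [[0, 0, 0], [0, 0, 0], 1], [[0, 0, 0], [0, 0, 0], 1], [[0, 0, 0], [0, 0, 0], 1], [[0, 0, 0], [0, 0, 0], 1]])

```text
t: 6.58
eef_pos: [0.5995, 0.1975, 0.2487]
tcp_rot: [-3.098, 0.455, -0.015]
force: [0.2, -0.4, -1.2]
grip_width: 0.0364
```

```bash
python3 rel.py .5965 .1982 .243 -0.2906
```

```text
t 6.58 pos [0.5995 0.1975 0.2487] yaw -0.291 zax [ 0.011  0.009 -1.   ] q [-1.01  0.64  0.98  1.67 -0.58  1.14 -1.73] F [ 0.2 -0.4 -1.2] w 0.0364
shift cm [-0.31  0.02  0.57] turn [-0.012 -0.008 -0.001]
```

Request:
move_arm(plan=[[[-0.3, 0, 0.5], [0, 0, 0], 1], [[0, 0, 0], [0, 0, 0], 1], [[0, 0, 0], [0, 0, 0], 1]])

```text
t: 6.95
eef_pos: [0.5963, 0.1981, 0.2431]
tcp_rot: [-3.099, 0.455, -0.015]
force: [0.1, 0.9, 2.3]
grip_width: 0.0232
```

```bash
cat > swing.py <<'E'
from h import *
import sys
# swing angle from TCP position about the post; next arc rows
px,py,th=0.678,0.1739,-2.0133
o=arm.get_obs();M=R.from_rotvec(o["tcp_rot"]).as_matrix()
d=o["eef_pos"][:2]-[px,py];b=np.arctan2(d[1],d[0])%(2*np.pi);r=np.hypot(*d)
yaw=np.arctan2(M[1,0],M[0,0])
print("t",round(float(o["t"]),2),"r",r.round(4),"a",round(float(th+2*np.pi-b)*1,3),"yaw-err",round(float((yaw-(b-np.pi)+np.pi)%(2*np.pi)-np.pi),3),"pos",np.round(o["eef_pos"],4),"zax",M[:,2].round(3),"q",np.round(o["joints"],2),"Ftool",(M.T@o["force"]).round(1),"w",round(float(o["grip_width"]),4))
E
python3 swing.py
```

```text
t 6.95 r 0.0852 a 1.416 yaw-err -0.004 pos [0.5963 0.1981 0.2431] zax [ 0.011  0.008 -1.   ] q [-1.01  0.64  0.98  1.69 -0.59  1.13 -1.72] Ftool [-0.2 -0.9 -2.2] w 0.0232
```

Request:
move_arm(plan=[[[0.04, 0.85, 0], [0, 0, -0.1], 1], [[0.04, 0.85, 0], [0, 0, -0.1], 1], [[0.04, 0.85, 0], [0, 0, -0.1], 1], [[0.04, 0.85, 0], [0, 0, -0.1], 1], [[0, 0, 0], [0, 0, 0], 1]])

```text
t: 7.58
eef_pos: [0.5934, 0.1636, 0.2431]
tcp_rot: [-3.128, -0.186, -0.018]
force: [2.5, -3.4, -2.7]
grip_width: 0.0232
```

```bash
python3 swing.py
```

```text
t 7.58 r 0.0853 a 1.007 yaw-err -0.003 pos [0.5934 0.1636 0.2431] zax [ 0.011  0.009 -1.   ] q [-0.92  0.57  0.87  1.72 -0.5   1.08 -1.34] Ftool [2.  3.7 2.7] w 0.0232
```

Tracking exactly. 0.9 rad more, stopping just short of the stop.

Request:
move_arm(plan=[[[0.04, 0.85, 0], [0, 0, -0.1], 1], [[0.04, 0.85, 0], [0, 0, -0.1], 1], [[0.04, 0.85, 0], [0, 0, -0.1], 1], [[0.04, 0.85, 0], [0, 0, -0.1], 1], [[0.04, 0.85, 0], [0, 0, -0.1], 1], [[0.04, 0.85, 0], [0, 0, -0.1], 1], [[0.04, 0.85, 0], [0, 0, -0.1], 1], [[0.04, 0.85, 0], [0, 0, -0.1], 1], [[0.04, 0.85, 0], [0, 0, -0.1], 1], [[0, 0, 0], [0, 0, 0], 1]])

```text
t: 8.82
eef_pos: [0.6336, 0.0991, 0.2431]
tcp_rot: [-2.729, -1.544, -0.02]
force: [5.0, -1.9, -3.3]
grip_width: 0.0232
```

```bash
python3 swing.py
```

```text
t 8.82 r 0.087 a 0.093 yaw-err -0.005 pos [0.6336 0.0991 0.2431] zax [ 0.008  0.011 -1.   ] q [-0.63  0.55  0.61  1.64 -0.36  1.06 -0.45] Ftool [0.9 5.3 3.3] w 0.0232
```

Request:
move_arm(plan=[[[0.03, 0.45, 0], [0, 0, -0.05], 1], [[0.03, 0.45, 0], [0, 0, -0.05], 1], [[0, 0, 0], [0, 0, 0], 1]])

```text
t: 9.2
eef_pos: [0.6413, 0.0948, 0.2431]
tcp_rot: [-2.652, -1.673, -0.018]
force: [4.1, -2.6, -2.2]
grip_width: 0.0234
```

```bash
python3 swing.py
```

```text
t 9.2 r 0.0872 a -0.008 yaw-err -0.011 pos [0.6413 0.0948 0.2431] zax [ 0.006  0.012 -1.   ] q [-0.6   0.55  0.59  1.61 -0.35  1.07 -0.36] Ftool [-0.6  4.9  2.2] w 0.0234
```

Request:
move_arm(plan=[[[0, 0.4, 0], [0, 0, 0], 1], [[0, 0, 0], [0, 0, 0], 1]])

```text
t: 9.45
eef_pos: [0.6432, 0.0939, 0.2431]
tcp_rot: [-2.651, -1.669, -0.014]
force: [1.5, -2.0, 1.0]
grip_width: 0.0234
```

```bash
python3 swing.py
```

```text
t 9.45 r 0.0872 a -0.032 yaw-err -0.036 pos [0.6432 0.0939 0.2431] zax [ 0.002  0.013 -1.   ] q [-0.6   0.56  0.59  1.61 -0.35  1.08 -0.36] Ftool [-1.1  2.2 -1. ] w 0.0234
```

Request:
move_arm(plan=[[[0, 0.6, 0], [0, 0, 0], 1]])

```text
t: 9.57
eef_pos: [0.644, 0.0936, 0.2427]
tcp_rot: [-2.642, -1.665, -0.002]
force: [-37.4, 8.0, 25.1]
grip_width: 0.0238
```

```bash
python3 swing.py
```

```text
t 9.57 r 0.0872 a -0.042 yaw-err -0.046 pos [0.644  0.0936 0.2427] zax [-0.009  0.016 -1.   ] q [-0.59  0.57  0.58  1.59 -0.36  1.09 -0.36] Ftool [ -8.6 -37.6 -24.7] w 0.0238
```

Request:
move_arm(plan=[[[0, 0.6, 0], [0, 0, 0], 1]])

```text
t: 9.7
eef_pos: [0.6445, 0.0934, 0.2426]
tcp_rot: [-2.633, -1.662, 0.01]
force: [-29.8, 3.6, 23.4]
grip_width: 0.0233
```

```bash
python3 swing.py;  python3 - <<'E'
from h import *
for n in("top","side"):
    p=arm.camera(n);cv2.imwrite(f"pics/e_{n}.png",p["frame"])
    for q in("ball_knob","spare_plate"):
        for d in arm.trace(q,p)[:2]:
            ys,xs=np.nonzero(d["region"]);print(n,q,round(d["confidence"],2),np.round(d["bbox"]),xs.mean().round(1),ys.mean().round(1))
a=cv2.imread("pics/e_top.png")[100:340,180:440];b=cv2.imread("pics/e_side.png")[140:380,180:440]
cv2.imwrite("pics/e.png",cv2.resize(np.hstack([a,b]),None,fx=1.5,fy=1.5,interpolation=cv2.INTER_CUBIC))
E
```

```text
t 9.7 r 0.0872 a -0.048 yaw-err -0.05 pos [0.6445 0.0934 0.2426] zax [-0.021  0.02  -1.   ] q [-0.58  0.57  0.58  1.58 -0.36  1.11 -0.35] Ftool [ -9.3 -29.1 -22.7] w 0.0233
top ball_knob 0.68 [377. 239. 396. 253.] 386.5 243.5
side ball_knob 0.84 [354. 158. 372. 181.] 364.3 166.6
side ball_knob 0.74 [221. 160. 373. 278.] 294.7 230.9
side spare_plate 0.58 [342. 300. 430. 355.] 383.5 325.3
```

View pics/e.png

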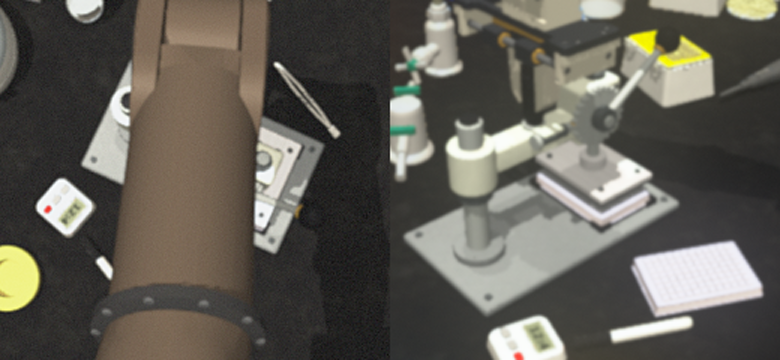

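At the stop: the reaction rose to 37 N with only about 1 mm more travel, and the side view shows the foot square over the plate. Next I locate the knob.

```bash
python3 - <<'E'
from h import *
T,S=arm.camera("top"),arm.camera("side")
b={}
for n,p in(("T",T),("S",S)):
    d=arm.trace("ball_knob",p)[0];b[n]=np.array(d["bbox"],float);print(n,d["confidence"],b[n].round(1))
    g=cv2.cvtColor(p["frame"],cv2.COLOR_BGR2GRAY)
    cc=((b[n][:2]+b[n][2:])/2).astype(int);w=g[cc[1]-20:cc[1]+20,cc[0]-20:cc[0]+20];cv2.imwrite(f"pics/k{n}.png",cv2.resize(w,(400,400)))
for th in(-2.0133,-1.98,-1.965):
  X=np.array([.678+np.cos(th)*.2533-np.sin(th)*-.039,.1739+np.sin(th)*.2533+np.cos(th)*-.039,.219]);print(th,X.round(4),proj(T,X).round(1),proj(S,X).round(1))
c=lambda v:(v[:2]+v[2:])/2
print(tri(T,c(b["T"]),S,c(b["S"])).round(4))
a=np.hstack([cv2.imread("pics/kT.png"),cv2.imread("pics/kS.png")]);cv2.imwrite("pics/k.png",a)
E
```

```text
T 0.84 [377.9 236.4 395.8 253.5]Traceback (most recent call last):
  File "<stdin>", line 5, in <module>
IndexError: list index out of range
```

```bash
python3 - <<'E'
from h import *
T,S=arm.camera("top"),arm.camera("side")
print(atz(T,[386.9,245],.219).round(4),tri(T,[386.9,245],S,[363.5,169]).round(4))
for th in(-2.0133,-1.98,-1.965):
  X=np.array([.678+np.cos(th)*.2533-np.sin(th)*-.039,.1739+np.sin(th)*.2533+np.cos(th)*-.039,.219]);print(th,X.round(4),proj(T,X).round(1),proj(S,X).round(1))
E
```

```text
[ 0.5331 -0.0349  0.219 ] [ 0.5342 -0.0352  0.2148]
-2.0133 [ 0.5343 -0.0383  0.219 ] [[388.9 244.3]] [[364.7 166.1]]
-1.98 [ 0.5414 -0.043   0.219 ] [[391.4 240.1]] [[361.6 164.4]]
-1.965 [ 0.5447 -0.045   0.219 ] [[392.5 238.2]] [[360.2 163.6]]
```

Request:
move_arm(plan=[[[0, 0, 0], [0, 0, 0], -1], [[0, 0, 0], [0, 0, 0], -1], [[0, 0, 0], [0, 0, 0], -1], [[0, 0, 0], [0, 0, 0], -1], [[0, 0, 0], [0, 0, 0], -1], [[0, 0, -3], [0, 0, 0], -1], [[0, 0, -4], [0, 0, 0], -1]])

```text
t: 11.18
eef_pos: [0.6447, 0.0931, 0.3106]
tcp_rot: [-2.633, -1.658, 0.018]
force: [0.1, 0.8, 0.2]
grip_width: 0.088
```

```bash
python3 rel.py .5415 -.042 .32 1.16
```

```text
t 11.18 pos [0.6447 0.0931 0.3106] yaw 1.124 zax [-0.026  0.019 -0.999] q [-0.59  0.52  0.61  1.49 -0.32  1.25 -0.39] F [0.1 0.8 0.2] w 0.088
shift cm [-16.64  -3.5   -0.93] turn [-0.031 -0.007 -0.036]
```

```bash
python3 rel.py .534 -.037 .33 1.128
```

```text
t 11.18 pos [0.6447 0.0931 0.3106] yaw 1.124 zax [-0.026  0.019 -0.999] q [-0.59  0.52  0.61  1.49 -0.32  1.25 -0.39] F [0.1 0.8 0.2] w 0.088
shift cm [-16.5   -4.42  -1.9 ] turn [-0.031 -0.006 -0.004]
```

Request:
move_arm(plan=[[[0, 0, -2], [-0.03, 0, 0], -1], [[-5, -0.8, 0], [0, 0, 0], -1], [[-5, -0.8, 0], [0, 0, 0], -1], [[-5, -0.8, 0], [0, 0, 0], -1], [[0, 0, 0], [0, 0, 0], -1]])

```text
t: 11.8
eef_pos: [0.5575, -0.0354, 0.3311]
tcp_rot: [2.654, 1.675, 0.019]
force: [0.3, 0.3, 0.4]
grip_width: 0.0919
```

```bash
python3 rel.py .534 -.037 .31 1.128; python3 - <<'E'
from h import *
T,S=arm.camera("top"),arm.camera("side")
cv2.imwrite("pics/f.png",np.hstack([T["frame"][100:340,180:440],S["frame"][80:320,220:480]]))
for n,p in(("T",T),("S",S)):
  for q in("ball_knob",):
    for d in arm.trace(q,p)[:2]:print(n,q,round(d["confidence"],2),np.round(d["bbox"],1))
im=cv2.imread("pics/f.png");cv2.imwrite("pics/f2.png",cv2.resize(im,None,fx=1.5,fy=1.5,interpolation=cv2.INTER_CUBIC))
E
```

```text
t 11.8 pos [ 0.5575 -0.0354  0.3311] yaw 1.126 zax [ 0.012  0.004 -1.   ] q [-0.53  0.32  0.67  1.73 -0.22  1.16 -0.24] F [0.3 0.3 0.4] w 0.0919
shift cm [-1.18 -2.07  2.08] turn [ 0.009 -0.009 -0.002]
S ball_knob 0.57 [355.3 157.1 371.9 177.3]
```

View pics/f2.png

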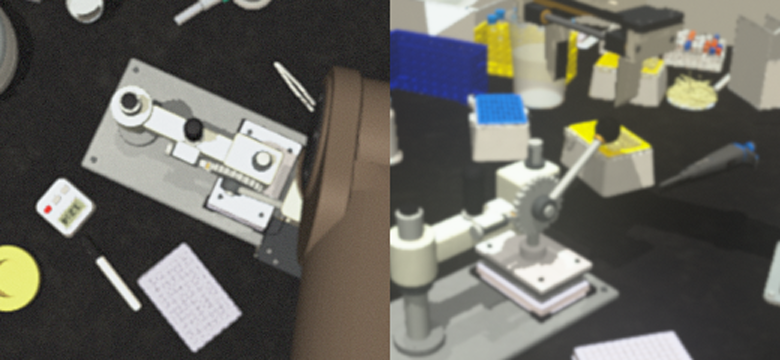

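The arm lies along the press with its head over the plate; the knob at side (364,167) matches the model at swing 0.

```bash
python3 - <<'E'
from h import *
T=arm.camera("top");g=[180+193/1.5,100+127/1.5]
X=atz(T,g,.209);print(X.round(4),np.arctan2(X[1]-.1739,X[0]-.678))
E
```

```text
[0.6426 0.099  0.209 ] -2.0124431861400307
```

Request:
move_arm(plan=[[[-1.2, -2.1, 0], [0, 0, 0], -1], [[0, 0, 2], [0, 0, 0], -1], [[0, 0, 0], [0, 0, 0], -1]])

```text
t: 12.42
eef_pos: [0.5376, -0.0285, 0.3091]
tcp_rot: [2.643, 1.692, 0.018]
force: [0.4, 0.7, 0.8]
grip_width: 0.0919
```

```bash
python3 rel.py .534 -.037 .265 1.128
```

```text
t 12.43 pos [ 0.5376 -0.0285  0.3091] yaw 1.139 zax [ 0.011  0.003 -1.   ] q [-0.55  0.3   0.66  1.81 -0.21  1.09 -0.25] F [0.4 0.7 0.8] w 0.0919
shift cm [-0.96 -0.01  4.41] turn [ 0.009 -0.008  0.011]
```

Request:
move_arm(plan=[[[-1, 0, 1], [0, 0, 0.01], -1], [[0, 0, 2], [0, 0, 0], -1], [[0, 0, 1.4], [0, 0, 0], -1], [[0, 0, 0], [0, 0, 0], -1]])

```text
t: 12.92
eef_pos: [0.535, -0.0385, 0.2641]
tcp_rot: [2.65, 1.677, 0.018]
force: [-0.4, -0.5, 0.1]
grip_width: 0.0921
```

```bash
python3 rel.py .534 -.037 .265 1.128
```

```text
t 12.93 pos [ 0.535  -0.0385  0.2641] yaw 1.129 zax [ 0.013  0.002 -1.   ] q [-0.51  0.35  0.65  1.87 -0.25  0.99 -0.2 ] F [-0.4 -0.5  0.1] w 0.0921
shift cm [ 0.1  -0.15 -0.1 ] turn [ 0.011 -0.007  0.001]
```

Request:
move_arm(plan=[[[0, -0.1, 0], [0, 0, 0], 1], [[0, 0, 0], [0, 0, 0], 1], [[0, 0, 0], [0, 0, 0], 1], [[0, 0, 0], [0, 0, 0], 1], [[0, 0, 0], [0, 0, 0], 1], [[0, 0, 0], [0, 0, 0], 1], [[0, 0, 0], [0, 0, 0], 1], [[0, 0, 0], [0, 0, 0], 1]])

```text
t: 13.92
eef_pos: [0.5351, -0.0383, 0.2659]
tcp_rot: [2.649, 1.677, 0.023]
force: [0.3, -0.6, 0.7]
grip_width: 0.0307
```

```bash
python3 rel.py .534 -.037 .265 1.128
```

```text
t 13.93 pos [ 0.5351 -0.0383  0.2659] yaw 1.129 zax [ 0.016  0.002 -1.   ] q [-0.52  0.34  0.65  1.87 -0.25  0.99 -0.2 ] F [ 0.3 -0.6  0.7] w 0.0307
shift cm [ 0.07 -0.16  0.08] turn [ 0.013 -0.009  0.001]
```

Request:
move_arm(plan=[[[-0.43, 0, 0.65], [0, 0, 0], 1], [[-0.38, 0, 0.7], [0, 0, 0], 1], [[-0.34, 0, 0.7], [0, 0, 0], 1], [[-0.29, 0, 0.73], [0, 0, 0], 1], [[0, 0, 0], [0, 0, 0], 1]])

```text
t: 14.55
eef_pos: [0.5298, -0.0512, 0.2405]
tcp_rot: [2.65, 1.678, 0.03]
force: [-0.3, 1.1, 1.4]
grip_width: 0.0303
```

```bash
cat > lev.py <<'E'
from h import *
o=arm.get_obs();M=R.from_rotvec(o["tcp_rot"]).as_matrix();th=-2.0133
g=o["eef_pos"]+.045*M[:,2]; g0=np.array([.5351,-.0383,.2659])+.045*np.array([.016,.002,-1])
u=np.array([np.cos(th),np.sin(th)]);v=np.array([-u[1],u[0]])
dr=(g-g0)[:2]@u;dy=(g-g0)[:2]@v;dz=g[2]-g0[2]
x=.12*np.cos(np.radians(35))+dr;z=.12*np.sin(np.radians(35))+dz
lev=np.radians(35)-np.arctan2(z,x)
print("t",round(float(o["t"]),2),"lever",lev.round(3),"len",np.hypot(x,z).round(4),"dy",dy.round(4),"z",o["eef_pos"][2].round(4),"zax",M[:,2].round(3),"Fw",np.round(o["force"],1),"Fr",round(float(o["force"][:2]@u),1),"w",round(float(o["grip_width"]),4))
for L in(.262,.524,.785,1.047):
    p=np.radians(35)-L;d=np.r_[(.12*np.cos(p)-x)*u-dy*v,.12*np.sin(p)-z];print(L,"shift cm",(M.T@d*100).round(2))
E
python3 lev.py
```

```text
t 14.55 lever 0.241 len 0.1201 dy 0.0008 z 0.2405 zax [ 0.019  0.006 -1.   ] Fw [-0.3  1.1  1.4] Fr -0.9 w 0.0303
0.262 shift cm [-0.08 -0.08  0.24]
0.524 shift cm [-0.8  -0.13  3.29]
0.785 shift cm [-0.7  -0.17  6.41]
1.047 shift cm [ 0.2  -0.22  9.42]
```

Request:
move_arm(plan=[[[-0.3, 0, 0.9], [0, 0, 0], 1], [[-0.2, 0, 0.8], [0, 0, 0], 1], [[-0.17, 0, 0.8], [0, 0, 0], 1], [[-0.1, 0, 0.8], [0, 0, 0], 1], [[0, 0, 0], [0, 0, 0], 1]])

```text
t: 15.18
eef_pos: [0.5266, -0.0583, 0.2093]
tcp_rot: [2.652, 1.678, 0.031]
force: [-1.3, 0.7, 3.2]
grip_width: 0.0303
```

```bash
python3 lev.py
```

```text
t 15.18 lever 0.509 len 0.1204 dy 0.0009 z 0.2093 zax [ 0.019  0.008 -1.   ] Fw [-1.3  0.7  3.2] Fr -0.1 w 0.0303
0.262 shift cm [ 0.74 -0.05 -2.87]
0.524 shift cm [ 0.02 -0.09  0.18]
0.785 shift cm [ 0.11 -0.13  3.3 ]
1.047 shift cm [ 1.   -0.17  6.31]
```

Request:
move_arm(plan=[[[-0.02, 0, 0.85], [0, 0, 0], 1], [[0.01, 0, 0.82], [0, 0, 0], 1], [[0.06, 0, 0.82], [0, 0, 0], 1], [[0.1, 0, 0.8], [0, 0, 0], 1], [[0, 0, 0], [0, 0, 0], 1]])

```text
t: 15.8
eef_pos: [0.5268, -0.0581, 0.1784]
tcp_rot: [2.654, 1.677, 0.03]
force: [-0.7, 1.0, 4.4]
grip_width: 0.0302
```

```bash
python3 lev.py
```

```text
t 15.8 lever 0.766 len 0.1209 dy 0.0009 z 0.1784 zax [ 0.017  0.009 -1.   ] Fw [-0.7  1.   4.4] Fr -0.6 w 0.0302
0.262 shift cm [ 0.76 -0.02 -5.96]
0.524 shift cm [ 0.04 -0.05 -2.91]
0.785 shift cm [ 0.13 -0.09  0.21]
1.047 shift cm [ 1.02 -0.13  3.22]
```

Request:
move_arm(plan=[[[0.2, 0, 0.8], [0, 0, 0], 1], [[0.23, 0, 0.8], [0, 0, 0], 1], [[0.27, 0, 0.75], [0, 0, 0], 1], [[0.3, 0, 0.7], [0, 0, 0], 1], [[0, 0, 0], [0, 0, 0], 1]])

```text
t: 16.42
eef_pos: [0.53, -0.0516, 0.1503]
tcp_rot: [2.657, 1.673, 0.027]
force: [-1.1, 1.3, 7.1]
grip_width: 0.0307
```

```bash
python3 lev.py; python3 - <<'E'
from h import *
T,S=arm.camera("top"),arm.camera("side")
im=np.hstack([T["frame"][100:340,180:440],S["frame"][120:360,220:480]]);cv2.imwrite("pics/g.png",cv2.resize(im,None,fx=1.5,fy=1.5,interpolation=cv2.INTER_CUBIC))
E
```

```text
t 16.43 lever 1.006 len 0.1217 dy 0.001 z 0.1503 zax [ 0.015  0.008 -1.   ] Fw [-1.1  1.3  7.1] Fr -0.7 w 0.0307
0.262 shift cm [ 0.07 -0.   -8.78]
0.524 shift cm [-0.65 -0.03 -5.73]
0.785 shift cm [-0.55 -0.07 -2.61]
1.047 shift cm [ 0.35 -0.1   0.39]
```

View pics/g.png

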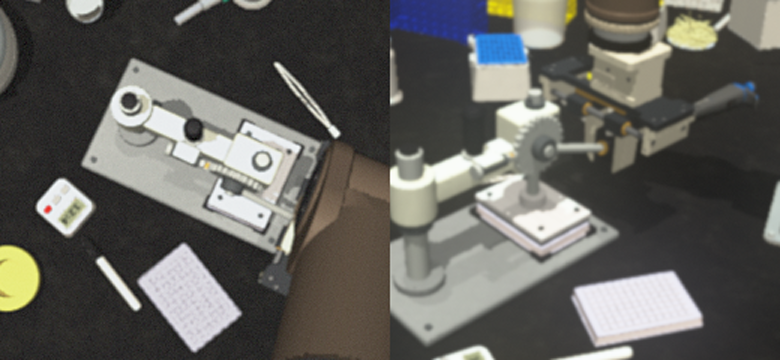

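```bash
python3 - <<'E'
from h import *
S=arm.camera("side");th=-2.0133
def pt(r,y,z):return np.array([.678+np.cos(th)*r-np.sin(th)*y,.1739+np.sin(th)*r+np.cos(th)*y,z])
print("pivot",proj(S,pt(.155,-.039,.15)).round(1))
for L in(.7,.785,.9,.95,1.0,1.047,1.1,1.15):
    p=np.radians(35)-L;print(L,[proj(S,pt(.155+l*np.cos(p),-.039,.15+l*np.sin(p)))[0].round(1).tolist() for l in(.05,.1,.12)])
b=S["frame"][190:260,300:410];cv2.imwrite("pics/h.png",cv2.resize(b,None,fx=7,fy=7,interpolation=cv2.INTER_CUBIC))
E
```

```text
pivot [[322.5 218.8]]
0.7 [[343.1, 211.6], [362.3, 205.0], [369.7, 202.5]]
0.785 [[342.8, 213.8], [361.6, 209.2], [368.8, 207.5]]
0.9 [[342.1, 216.8], [360.3, 215.0], [367.1, 214.3]]
0.95 [[341.7, 218.1], [359.5, 217.5], [366.3, 217.3]]
1.0 [[341.3, 219.4], [358.7, 220.0], [365.3, 220.2]]
1.047 [[340.9, 220.6], [357.8, 222.4], [364.3, 223.0]]
1.1 [[340.3, 222.0], [356.8, 225.0], [363.0, 226.1]]
1.15 [[339.8, 223.3], [355.7, 227.5], [361.8, 229.0]]
```

View pics/h.png

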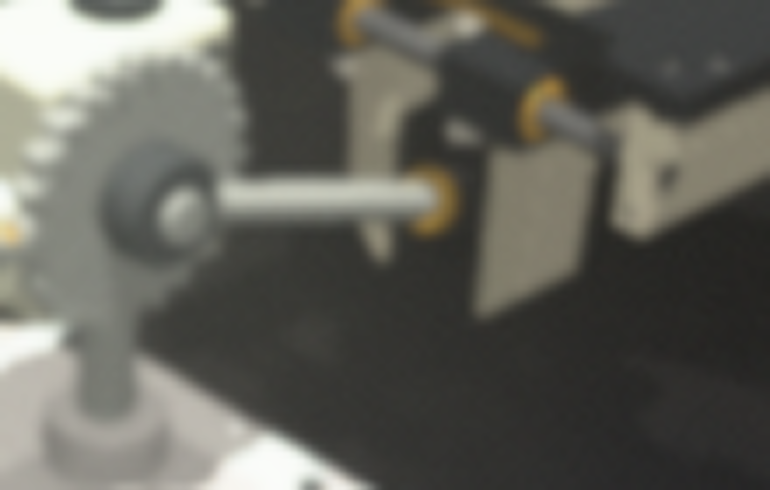

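Lever in the side view is nearly level (collar at (361.7,218.6)), meaning about 0.98 rad; kinematics say 1.006. A little more, in small steps, watching the force.

Request:
move_arm(plan=[[[0.15, 0, 0.3], [0, 0, 0], 1], [[0, 0, 0], [0, 0, 0], 1]])

```text
t: 16.82
eef_pos: [0.5303, -0.051, 0.1484]
tcp_rot: [2.657, 1.673, 0.026]
force: [-2.6, 1.4, 6.1]
grip_width: 0.0306
```

```bash
python3 lev.py|head -1
```

```text
t 16.82 lever 1.022 len 0.1218 dy 0.001 z 0.1484 zax [ 0.015  0.008 -1.   ] Fw [-2.6  1.4  6.1] Fr -0.1 w 0.0306
```

Request:
move_arm(plan=[[[0.15, 0, 0.3], [0, 0, 0], 1], [[0, 0, 0], [0, 0, 0], 1]])

```text
t: 17.08
eef_pos: [0.5307, -0.0502, 0.1464]
tcp_rot: [2.658, 1.672, 0.026]
force: [-3.1, 0.7, 6.8]
grip_width: 0.0307
```

```bash
python3 lev.py|head -1; python3 - <<'E'
from h import *
S=arm.camera("side")
b=S["frame"][190:260,300:410];cv2.imwrite("pics/i.png",cv2.resize(b,None,fx=7,fy=7,interpolation=cv2.INTER_CUBIC))
h=cv2.cvtColor(b,cv2.COLOR_BGR2HSV);m=(h[...,0]>12)&(h[...,0]<28)&(h[...,1]>110)
n,l,st,c=cv2.connectedComponentsWithStats(m.astype(np.uint8))
print([(st[i,4],(c[i]+[300,190]).round(1).tolist()) for i in range(1,n) if st[i,4]>5])
E
```

```text
t 17.07 lever 1.04 len 0.1218 dy 0.001 z 0.1464 zax [ 0.015  0.008 -1.   ] Fw [-3.1  0.7  6.8] Fr 0.7 w 0.0307
[(np.int32(18), [349.8, 193.4]), (np.int32(13), [361.5, 191.1]), (np.int32(14), [371.4, 195.7]), (np.int32(28), [375.1, 207.1]), (np.int32(30), [361.9, 220.9])]
```

Request:
move_arm(plan=[[[0.12, 0, 0.3], [0, 0, 0], 1], [[0, 0, 0], [0, 0, 0], 1], [[0, 0, 0], [0, 0, 0], 1], [[0, 0, 0], [0, 0, 0], 1]])

```text
t: 17.62
eef_pos: [0.5309, -0.0499, 0.1453]
tcp_rot: [2.659, 1.672, 0.025]
force: [-2.5, -0.6, 5.2]
grip_width: 0.0302
```

```bash
python3 lev.py|head -1; python3 - <<'E'
from h import *
S=arm.camera("side");T=arm.camera("top")
b=S["frame"][190:260,300:410]
h=cv2.cvtColor(b,cv2.COLOR_BGR2HSV);m=(h[...,0]>12)&(h[...,0]<28)&(h[...,1]>110)
n,l,st,c=cv2.connectedComponentsWithStats(m.astype(np.uint8))
print([(st[i,4],(c[i]+[300,190]).round(1).tolist()) for i in range(1,n) if st[i,4]>5])
im=np.hstack([cv2.resize(T["frame"][100:340,180:440],(390,360)),cv2.resize(b[:, :76],(390,360),interpolation=cv2.INTER_CUBIC)]);cv2.imwrite("pics/j.png",im)
E
```

```text
t 17.62 lever 1.049 len 0.1219 dy 0.0009 z 0.1453 zax [ 0.014  0.008 -1.   ] Fw [-2.5 -0.6  5.2] Fr 1.6 w 0.0302
[(np.int32(15), [349.4, 193.8]), (np.int32(14), [360.9, 191.3]), (np.int32(13), [371.7, 196.5]), (np.int32(28), [375.1, 207.6]), (np.int32(29), [361.9, 220.8])]
```

View pics/j.png

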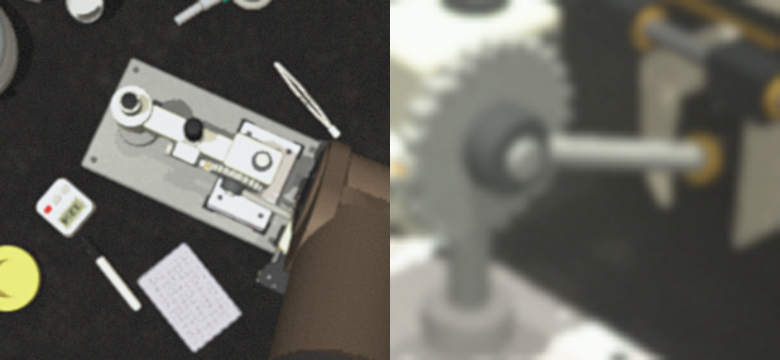

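The force sagged from 7.1 to 5.2 N, which fits the notch. The lever reads 1.049 rad by kinematics and about 1.02 in the image. The swing arm and bystanders haven't moved in the top view, and the knob is still gripped (30 mm opening), so I'm handing in.

```bash
python3 -c "
from h import *
print(arm.sign_off())"; python3 lev.py|head -1
```

```text
the job is handed in; nothing more can be done
None
the job is handed in; nothing more can be done
```

I swung the press arm to its stop, pulled the lever down to the fourth click, and handed the job in at about 17.7 s with the fingers still gripping the ball knob.

- **Swing arm:** I turned it by its upright grip until the stop pushed back with about 37 N. The camera then put the arm within 0.001 rad of the press's x axis. The finger position alone read about −0.045 rad past zero, which I took as give in the grip.
- **Lever:** The last reading was 1.049 rad from the arm's position and about 1.02 rad from the lever's slope in the side picture. Both are inside the fourth-click window. The knob force had dropped from 7.1 to 5.2 N, as expected in the notch, and there was no jump towards a fifth click.
- **Grip on the knob:** The fingers were closed on it at a 30 mm opening. I did not measure the contact force directly.
- **Knob position check:** The knob's computed distance from the pivot drifted from 120 to 122 mm during the pull, so it may have slipped slightly in the fingers or the position estimate is slightly off.
- **Sealing mat:** I did not measure its depth; I inferred that it is home from the lever angle.
- **Bystanders:** The spare plate, marker and timer looked unmoved in the last top picture. I compared them by eye only.

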